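# Fill the free cell of the covered vial crate

## Robot

A 6-joint arm with a two-finger parallel gripper is mounted at the origin on a cart in front of the work surface, level with it; the furniture and walls round the work are solid. World frame = base frame: x ahead of the robot, y to its left, z up, the work surface at z = 0. Lengths are in m, angles in degrees, forces in N, time in s.
With the tool pointing down it reaches from about 0.35 to 0.775 m from the base axis. Payload 5.5 kg.
Tool frame: the origin (TCP) lies on the front face of the gripper's body, between the roots of the fingers; the fingertips stand 73 mm ahead of it and the grasp point (between the pads) lies 54 mm ahead of it; z points along the fingers, y is the direction in which the jaws open and shut (so a half turn about z gives the same grasp; the last joint's range is limited). The gripper opens to 85 mm and grips with 20 to 120 N. Pads are 22 mm wide; open, the fingers measure 114 mm over their backs; the gripper's body (76 mm by 85 mm) begins 54 mm behind the grasp point. The pads swing forward as they close: fully open they stand 13 mm farther back than shut.
Start: joints at [-83.056, 17.945, 2.641, 74.691, 0, 82.002], TCP at [0.148, -0.556, 0.304] pointing down, gripper open.
Joint ranges: [-158.12, 158.12], [-49.38, 96.58], [-58.88, 72.47], [-126.05, 133.96], [-84.25, 85.87], [-180, 180]. Speed limits (degrees/s): [147.25, 147.25, 180, 180, 180, 180].

## Interface

Orientations are given as a 3x3 rotation matrix whose columns are the frame's x, y, z axes.
In Python, from rig import * gives the robot as it stands.
- The arm moves only by the tool jog_arm, never from a script. Its argument "deltas" is a list of rows, each an object with "translation": the shift along the world's x, y, z in m, a list of three; "delta_rot": the turn, a rotation vector about the world's x, y, z in rad, a list of three; "jaw": the closure in counts, from 0 (fully open) to 255 (shut). A call has 1 to 8 rows; each row shifts and turns the commanded pose from where the row before left it; what a row does not reach is not made up. A row lasts 1/8 s, in which the tool goes at most 62.5 mm and 10.7 degrees, less where a joint would pass 70% of its speed; a pose out of reach is approached as far as the arm can. A call with a gripper value outside its range is refused whole. The fingers move at their own pace and stop on an object; "squeeze" is the grip in N (left out, the last holds). Time passes only in rows, so rows that do not move let the fingers close. It gives the time, the measured TCP pose, the force and the opening at its end, in the units of the state.
- read_state(): the state, without advancing time (a new reading comes with each control period).
- capture(name): name is "side" or "top"; returns a dict with "color" (420x560x3 uint8, red, green, blue), "vfov" (degrees; the focal length in pixels is half the picture's height over the tangent of half this angle, whatever the lens; pixels are square), "cx", "cy" (the principal point, pixels), "k1" (the pictures are not rectified: a ray, as slopes to the right and down, at radius r is drawn at 1 + k1 r^2 times it, then the intrinsics apply), "T" (4x4, takes a point from camera to world coordinates). Camera axes: x right, y down, z forward; pixel columns grow to the right and rows downward; lengths in m; the calibration is good to about 2 mm. A picture is of the moment at which its call begins. There is no depth.
- hand_in(): hands the job in, once; it reports no verdict.
The state is a dict: "time_s": time; "qpos": joint angles; "qd": joint speeds; "joint_torque": joint torques, N m; "tool_pos": TCP position; "eef_rot": TCP orientation; "wrist_force": force on the tool from outside, world axes, zero at the start; "ft_torque": the same for the moment, N m; "opening": opening from 0.0 (shut) to 1.0 (fully open).
Only numpy, scipy, OpenCV 4.12 (cv2) and the standard library are available. Lean on these libraries where they do the work, as an engineer would, in place of code of your own. Each camera call takes 0.05 s, during which the arm holds its last target.

## Task

One of the three cells in the covered vial crate is still empty. Lift the cover off by its handle and set it down flat on the desk, handle up and clear of the crate. Then stand the loose vial from the front edge of the desk upright in the empty cell without letting it fall over on the way.

Things in the scene. Friction and masses are not known exactly. Their poses are not given: they have to be found in the camera images.
- crate: Grey crate, fixed to the desk. Origin: centre of underside, z up. Base plate 88 (x) x 200 (y) x 6 mm; on it a row of three open cells, centres y = -56, 0, +56 mm, inside 50 x 50, floor at z = 6, tops of the 6 mm walls at z = 28. Two cells hold a vial like the loose one (its top at z = 64), one is empty. In a cell, close fingers along the crate's x, tips above the walls: neighbours are 56 mm off in y.
- cover: White hood over the cells, 80 (x) x 192 (y) x 70 mm, open below, 0.18 kg, loose on the base plate with 5 mm play; lift 80 mm before moving sideways. Origin: centre of lower rim, z up. Bar handle along y on top: 14 (x) x 70 (y) x 14 mm, centre at z = 97, 20 mm gap below the bar. Bare desk to set it on, long side along x: world x 0.42 to 0.62 m, y -0.43 to -0.29 m.
- vial: Loose glass vial with a white screw cap, standing near the front edge of the desk, right of the crate: 28 mm in diameter, 58 mm tall (glass to 50 mm, then the 23 mm wide cap), 0.022 kg. Origin: centre of its underside; z along its axis, up. A stopper (20 mm tall) and a pipe fitting (15 mm tall) lie 55 to 75 mm from it.
- free_cell: A point, not an object: the centre of the floor of the one empty cell, axes as the crate's. Which cell is empty differs between runs.
Things that resemble listed ones, but are neither listed nor needed, are in the scene too. Leave any green or yellow look-alike of the vial alone.

How it is judged:
By the outcome, as a careful person would: the job done as asked, in the order asked, and still so for the second after the job is handed in, with the robot touching nothing.
It also fails if it takes over 64 s, if anything falls off the work surface, if the arm or the gripper's body presses on something with over 40 N, if the wrist force passes 120 N, or if a joint passes its speed limit or range.

## Working session

There is one attempt and no reset: what is moved stays moved. The work goes in short steps, Python scripts to look and compute and a tool call to move; the robot and the scene stay as the last step left them, time stands still between calls to the robot, and variables do not carry over. Pictures are saved under pics/ and viewed, and the job is handed in when it is done.

Besides the shell and the picture viewer there is one more tool, called by a JSON object that holds its "op" and its "data". jog_arm: Moves the arm, as the interface text tells. Its arguments: {"type":"object","properties":{"deltas":{"type":"array","items":{"type":"object","properties":{"translation":{"type":"array","items":{"type":"number"}},"delta_rot":{"type":"array","items":{"type":"number"}},"jaw":{"type":"number"}}}},"squeeze":{"type":"number"}},"required":["deltas"]}

```bash
mkdir -p pics; python3 - <<'E'
from rig import *
import cv2
s=read_state()
for k,v in s.items(): print(k,v)
for n in("side","top"):
    c=capture(n); print(n,c["vfov"],c["cx"],c["cy"],c["k1"]); print(c["T"])
    cv2.imwrite(f"pics/{n}0.png",c["color"][:,:,::-1])
    import pickle; pickle.dump(c,open(f"pics/{n}0.pkl","wb"))
E
```

```text
time_s 0.0
qpos [-8.30556755e+01  1.79892418e+01  2.57730770e+00  7.46925714e+01
  1.60856900e-03  8.20009132e+01]
qd [-0.0891015   0.02387981 -0.01818652  0.07019054 -0.03074519 -0.05178128]
joint_torque [-4.05793280e-04 -4.80623996e+01  2.98534119e+01  1.92338869e-02
 -3.36067421e-05  5.52788876e-06]
tool_pos [ 0.14821576 -0.55516462  0.30302666]
eef_rot [[ 9.66181014e-01  2.57864715e-01 -1.92657183e-04]
 [ 2.57864633e-01 -9.66179352e-01  1.81397827e-03]
 [ 2.81619598e-04 -1.80231084e-03 -9.99998336e-01]]
wrist_force [ 0.90066332  0.24180102 -0.20723252]
ft_torque [ 0.00595746  0.06773313 -0.03149276]
opening 1.00005495488267
side 47.27893912692588 278.2667915598474 207.50985063575152 -0.0929471586985896
[[ 0.99159737 -0.06502125  0.11183421  0.38051306]
 [-0.12891891 -0.42516588  0.89588721 -0.76059727]
 [-0.01070362 -0.90277695 -0.42997584  0.3954572 ]
 [ 0.          0.          0.          1.        ]]
top 49.98028986772901 283.25823314910883 201.48041821600586 -0.038384157139218264
[[ 0.01702112 -0.99476807  0.10073117  0.41640415]
 [-0.9998117  -0.01599484  0.01098732  0.02138004]
 [-0.00931865 -0.10089922 -0.99485301  0.9047947 ]
 [ 0.          0.          0.          1.        ]]
```

View pics/top0.png

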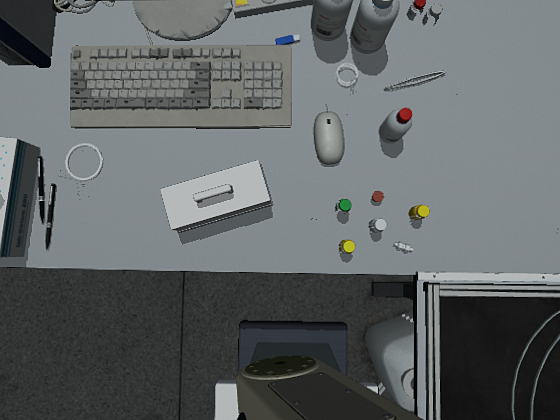

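View pics/side0.png

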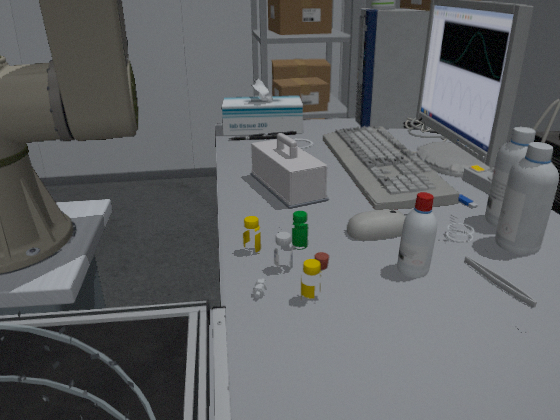

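```bash
cat > h.py <<'E'
import numpy as np, cv2, pickle
from scipy.optimize import least_squares
def K(c):
    f=c["color"].shape[0]/2/np.tan(np.radians(c["vfov"]/2)); return np.array([[f,0,c["cx"]],[0,f,c["cy"]],[0,0,1]])
def D(c): return np.array([c["k1"],0,0,0,0.])
def proj(c,P):
    Ti=np.linalg.inv(c["T"]); return cv2.projectPoints(np.atleast_2d(np.float64(P)),cv2.Rodrigues(Ti[:3,:3])[0],Ti[:3,3],K(c),D(c))[0][:,0]
def ray(c,uv):
    u=cv2.undistortPointsIter(np.float64([[uv]]),K(c),D(c),None,None,(3,50,1e-10))[0,0]
    return c["T"][:3,3],c["T"][:3,:3]@np.array([u[0],u[1],1])
def atz(c,uv,z):
    o,d=ray(c,uv); return o+d*(z-o[2])/d[2]
def tri(c1,p1,c2,p2):
    r=least_squares(lambda P:np.r_[proj(c1,P)[0]-p1,proj(c2,P)[0]-p2],atz(c1,p1,0.05)); return r.x,np.abs(r.fun).max()
def load(n): return pickle.load(open(f"pics/{n}.pkl","rb"))
def snap(n,tag):
    from rig import capture
    c=capture(n); pickle.dump(c,open(f"pics/{n}{tag}.pkl","wb")); return c
def crop(c,x0,y0,w,h,s,name):
    im=c["color"][y0:y0+h,x0:x0+w,::-1]; im=cv2.resize(im,None,fx=s,fy=s,interpolation=cv2.INTER_CUBIC)
    for i in range(0,w,20): cv2.putText(im,str(x0+i),(i*s,10),0,.35,(0,0,255),1); cv2.line(im,(i*s,12),(i*s,18),(0,0,255),1)
    for i in range(0,h,20): cv2.putText(im,str(y0+i),(0,i*s+4),0,.35,(255,0,255),1)
    cv2.imwrite(f"pics/{name}.png",im)
E
python3 - <<'E'
from h import *
t=load("top0");s=load("side0")
crop(t,155,150,130,100,6,"t_cov"); crop(s,240,70,100,140,4,"s_cov")
crop(t,325,180,110,80,7,"t_vial"); crop(s,235,195,110,110,5,"s_vial")
E
```

```text
(no output)
```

View pics/t_cov.png

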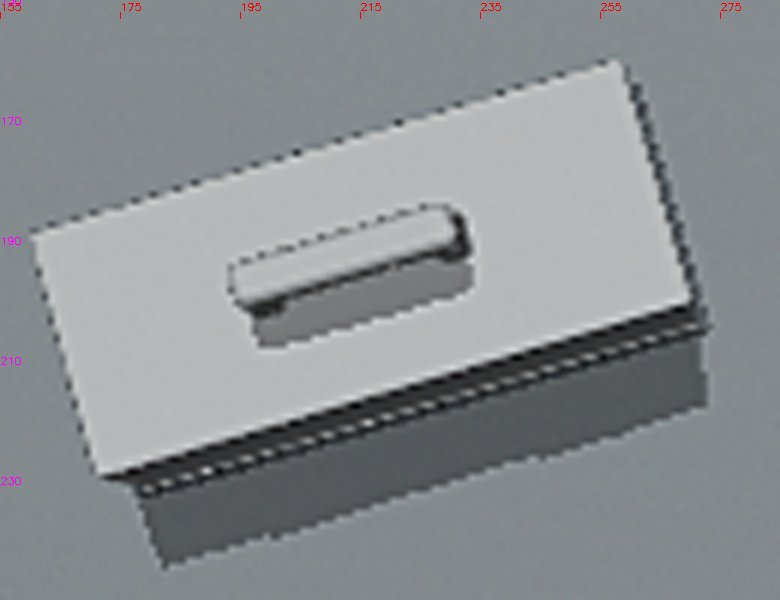

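View pics/s_cov.png

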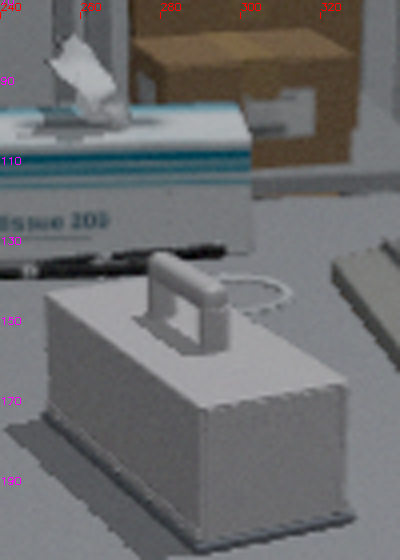

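View pics/t_vial.png

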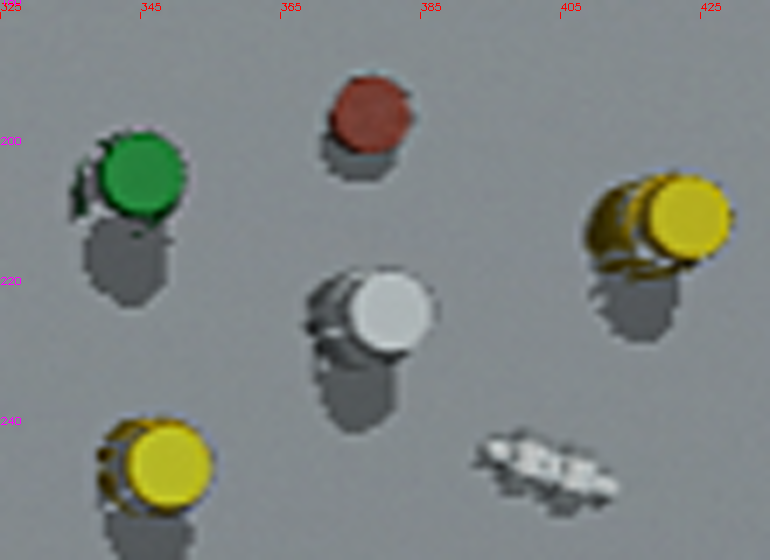

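View pics/s_vial.png

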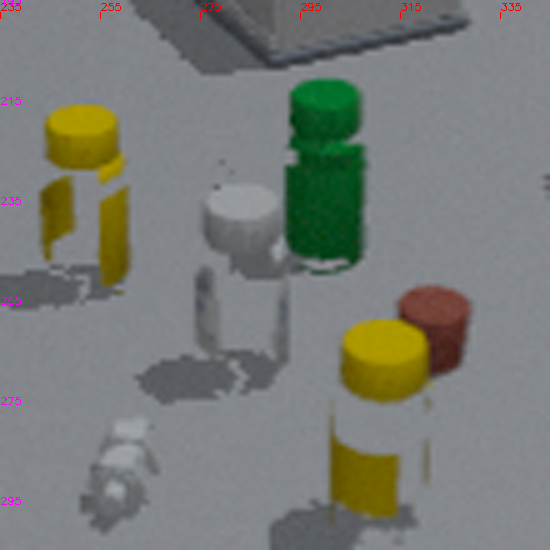

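```bash
python3 - <<'E'
from h import *
t=load("top0");s=load("side0")
P,e=tri(t,(380.7,224.5),s,(283.6,235.0)); print("vial cap top",P,e)
for n,a,b in (("green",(345.4,204.8),(300,213.5)),("yelR",(423.3,211),(311.7,267)),("yelL",(349,246.5),(251.4,220.5)),("stopper",(377.8,195.5),(321.7,255)),("fit",(403.5,246.5),(259,288))):
    print(n,*tri(t,a,s,b))
# cover: corners top
cs={( -1, 1):None}
tp={(1,1):(160.5,189.2),(1,-1):(257.8,160),(-1,-1):(270.5,200),(-1,1):(171.2,229.2)}
sp={(-1,-1):(290.8,172),(-1,1):(251.8,142.8),(1,-1):(326.5,165.5)}
for k in sp: print("corner",k,*tri(t,tp[k],s,sp[k]))
def f(p,full=False):
    x,y,a,h=p; R=np.array([[np.cos(a),-np.sin(a)],[np.sin(a),np.cos(a)]]); r=[]
    for c,d in((t,tp),(s,sp)):
        for k,v in d.items():
            q=R@[k[0]*.04,k[1]*.096]; r+=list(proj(c,[x+q[0],y+q[1],h])[0]-v)
    return np.array(r)
r=least_squares(f,[.43,.15,.2,.076]); print("cover",r.x[:2],np.degrees(r.x[2]),r.x[3]); print(r.fun.round(1))
x,y,a,h=r.x
for yy in(-.035,.035): print("bar end",atz(t,proj(t,[x-np.sin(a)*yy,y+np.cos(a)*yy,h+.034])[0],0.11),proj(t,[x-np.sin(a)*yy,y+np.cos(a)*yy,h+.034])[0],proj(s,[x-np.sin(a)*yy,y+np.cos(a)*yy,h+.034])[0])
E
```

```text
vial cap top [ 0.46289101 -0.15305501  0.05899202] 0.7072682256649898
green [ 0.49861787 -0.08662008  0.05891485] 0.5117683559981856
yelR [ 0.4892319  -0.2352147   0.05348559] 0.26566529287262597
yelL [ 0.42055884 -0.0939526   0.05614116] 0.5539122359853081
stopper [ 0.52085102 -0.15522142  0.0212747 ] 0.06489876213694856
fit [ 0.42118378 -0.20840682  0.0084294 ] 0.0920483539026975
corner (-1, -1) [0.50451223 0.05404088 0.07497704] 0.9167051376278437
corner (-1, 1) [0.44691825 0.23640552 0.07637504] 0.8779894928110821
corner (1, -1) [0.57837453 0.07946018 0.07416201] 0.30817716008408524
cover [0.51257333 0.15768584] 17.64089866168287 0.07486644823013168
[-0.6 -1.   0.7 -1.1  0.1 -0.4 -0.1  0.1 -1.4  0.2 -1.6  0.7  0.6 -0.1]
bar end [0.52302801 0.12418511 0.11      ] [230.76281146 186.04213474] [293.91439635 142.35860731]
bar end [0.50184471 0.19079833 0.11      ] [193.12407459 197.26405467] [278.66184511 133.10882241]
```

{"op": "jog_arm", "data": {"deltas": [{"translation": [0.038, 0.025, 0], "delta_rot": [0, 0, 0.1], "jaw": 0}, {"translation": [0.038, 0.025, 0], "delta_rot": [0, 0, 0.1], "jaw": 0}, {"translation": [0.038, 0.025, 0], "delta_rot": [0, 0, 0.1], "jaw": 0}, {"translation": [0.038, 0.025, 0], "delta_rot": [0, 0, 0.1], "jaw": 0}, {"translation": [0.038, 0.025, 0], "delta_rot": [0, 0, 0.1], "jaw": 0}, {"translation": [0.038, 0.025, 0], "delta_rot": [0, 0, 0.1], "jaw": 0}, {"translation": [0.038, 0.025, 0], "delta_rot": [0, 0, 0.1], "jaw": 0}, {"translation": [0.038, 0.025, 0], "delta_rot": [0, 0, 0.1], "jaw": 0}], "squeeze": 40}}

```text
time_s: 1.1
tool_pos: [0.4533, -0.3545, 0.3035]
eef_rot: [[0.485, 0.874, -0.0], [0.874, -0.485, 0.0], [0.0, -0.001, -1.0]]
wrist_force: [-1.0, -1.4, 1.2]
opening: 0.997
```

{"op": "jog_arm", "data": {"deltas": [{"translation": [0.007, 0.04, 0], "delta_rot": [0, 0, 0.1], "jaw": 0}, {"translation": [0.008, 0.05, 0], "delta_rot": [0, 0, 0.1], "jaw": 0}, {"translation": [0.008, 0.05, 0], "delta_rot": [0, 0, 0.1], "jaw": 0}, {"translation": [0.008, 0.05, 0], "delta_rot": [0, 0, 0.1], "jaw": 0}, {"translation": [0.008, 0.05, 0], "delta_rot": [0, 0, 0.1], "jaw": 0}, {"translation": [0.008, 0.05, 0], "delta_rot": [0, 0, 0.1], "jaw": 0}, {"translation": [0.008, 0.05, 0], "delta_rot": [0, 0, 0.1], "jaw": 0}, {"translation": [0.008, 0.05, 0], "delta_rot": [0, 0, 0.1], "jaw": 0}]}}

```text
time_s: 2.1
tool_pos: [0.5151, 0.0361, 0.3036]
eef_rot: [[-0.289, 0.957, -0.0], [0.957, 0.289, 0.0], [0.0, -0.0, -1.0]]
wrist_force: [0.9, -0.4, 0.3]
opening: 1.0
```

{"op": "jog_arm", "data": {"deltas": [{"translation": [0, 0.05, 0], "delta_rot": [0, 0, 0.014], "jaw": 0}, {"translation": [0, 0.04, 0], "delta_rot": [0, 0, 0], "jaw": 0}, {"translation": [0, 0.03, 0], "delta_rot": [0, 0, 0], "jaw": 0}, {"translation": [0, 0, 0], "delta_rot": [0, 0, 0], "jaw": 0}, {"translation": [0, 0, 0], "delta_rot": [0, 0, 0], "jaw": 0}]}}

```text
time_s: 2.72
tool_pos: [0.5151, 0.1541, 0.3036]
eef_rot: [[-0.3, 0.954, -0.001], [0.954, 0.3, -0.0], [-0.0, -0.001, -1.0]]
wrist_force: [0.0, 0.1, 0.3]
opening: 0.998
```

{"op": "jog_arm", "data": {"deltas": [{"translation": [-0.0025, 0.0035, -0.03], "delta_rot": [0, 0, 0.003], "jaw": 0}, {"translation": [0, 0, -0.04], "delta_rot": [0, 0, 0], "jaw": 0}, {"translation": [0, 0, -0.02], "delta_rot": [0, 0, 0], "jaw": 0}, {"translation": [0, 0, 0], "delta_rot": [0, 0, 0], "jaw": 0}]}}

```text
time_s: 3.22
tool_pos: [0.5117, 0.1565, 0.2123]
eef_rot: [[-0.3, 0.954, -0.004], [0.954, 0.3, -0.001], [0.0, -0.004, -1.0]]
wrist_force: [0.2, 0.1, 0.3]
opening: 1.004
```

```bash
python3 - <<'E'
from h import *
s=snap("side","1");t=snap("top","1")
crop(s,220,40,140,160,4,"s1"); crop(t,150,140,140,110,5,"t1")
E
```

```text
(no output)
```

View pics/s1.png

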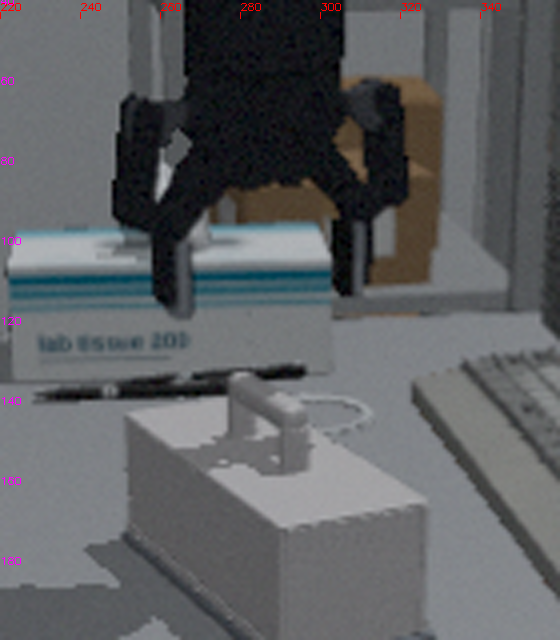

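View pics/t1.png

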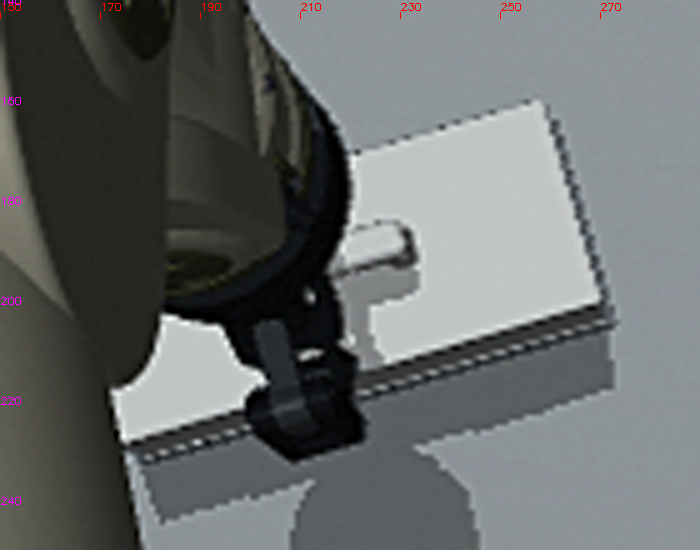

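The side view shows the open fingers straddling the bar's line (bar at about (286,140) px), and the top view shows the gripper over the bar's middle. I'm descending.

{"op": "jog_arm", "data": {"deltas": [{"translation": [0.001, 0.001, -0.025], "jaw": 0, "delta_rot": [0, 0, 0]}, {"translation": [0, 0, -0.02], "jaw": 0, "delta_rot": [0, 0, 0]}, {"translation": [0, 0, -0.01], "jaw": 0, "delta_rot": [0, 0, 0]}, {"translation": [0, 0, 0], "jaw": 0, "delta_rot": [0, 0, 0]}, {"translation": [0, 0, 0], "jaw": 0, "delta_rot": [0, 0, 0]}]}}

```text
time_s: 3.95
tool_pos: [0.5145, 0.159, 0.16]
eef_rot: [[-0.302, 0.953, 0.002], [0.953, 0.302, 0.0], [-0.0, 0.002, -1.0]]
wrist_force: [0.2, 0.1, -0.5]
opening: 0.999
```

{"op": "jog_arm", "data": {"deltas": [{"translation": [0, 0, 0], "jaw": 255, "delta_rot": [0, 0, 0]}, {"translation": [0, 0, 0], "jaw": 255, "delta_rot": [0, 0, 0]}, {"translation": [0, 0, 0], "jaw": 255, "delta_rot": [0, 0, 0]}, {"translation": [0, 0, 0], "jaw": 255, "delta_rot": [0, 0, 0]}, {"translation": [0, 0, 0], "jaw": 255, "delta_rot": [0, 0, 0]}, {"translation": [0, 0, 0], "jaw": 255, "delta_rot": [0, 0, 0]}], "squeeze": 50}}

```text
time_s: 4.7
tool_pos: [0.5136, 0.1589, 0.159]
eef_rot: [[-0.302, 0.953, -0.0], [0.953, 0.302, -0.0], [0.0, -0.0, -1.0]]
wrist_force: [-1.5, 0.3, 2.6]
opening: 0.152
```

{"op": "jog_arm", "data": {"deltas": [{"translation": [0, 0, 0.01], "jaw": 255, "delta_rot": [0, 0, 0]}, {"translation": [0, 0, 0.02], "jaw": 255, "delta_rot": [0, 0, 0]}, {"translation": [0, 0, 0.03], "jaw": 255, "delta_rot": [0, 0, 0]}, {"translation": [0, 0, 0.03], "jaw": 255, "delta_rot": [0, 0, 0]}, {"translation": [0, 0, 0.03], "jaw": 255, "delta_rot": [0, 0, 0]}, {"translation": [0, 0, 0.02], "jaw": 255, "delta_rot": [0, 0, 0]}, {"translation": [0, 0, 0], "jaw": 255, "delta_rot": [0, 0, 0]}, {"translation": [0, 0, 0], "jaw": 255, "delta_rot": [0, 0, 0]}]}}

```text
time_s: 5.7
tool_pos: [0.5134, 0.1589, 0.2981]
eef_rot: [[-0.302, 0.953, -0.001], [0.953, 0.302, -0.0], [0.0, -0.001, -1.0]]
wrist_force: [-0.4, 0.9, -2.5]
opening: 0.15
```

```bash
python3 - <<'E'
from h import *
t0=load("top0");s0=load("side0")
print("bottle",tri(t0,(405,115),s0,(425,198)), "base",atz(s0,(414,268),0))
s=snap("side","2");t=snap("top","2")
cv2.imwrite("pics/s2.png",s["color"][:,:,::-1]); crop(t,140,120,150,130,5,"t2")
E
```

```text
bottle (array([ 0.6575301 , -0.18603252,  0.11918659]), np.float64(1.322614828235146)) base [ 0.65959878 -0.17958376  0.        ]
```

View pics/s2.png

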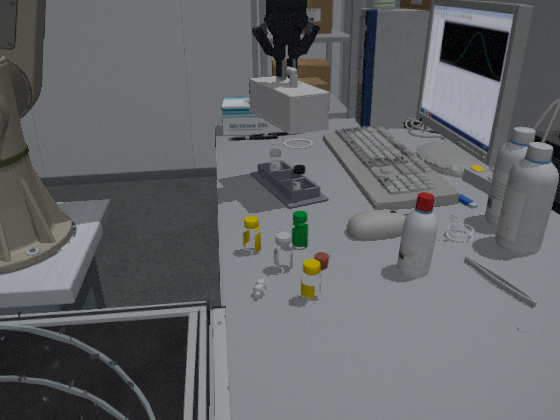

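View pics/t2.png

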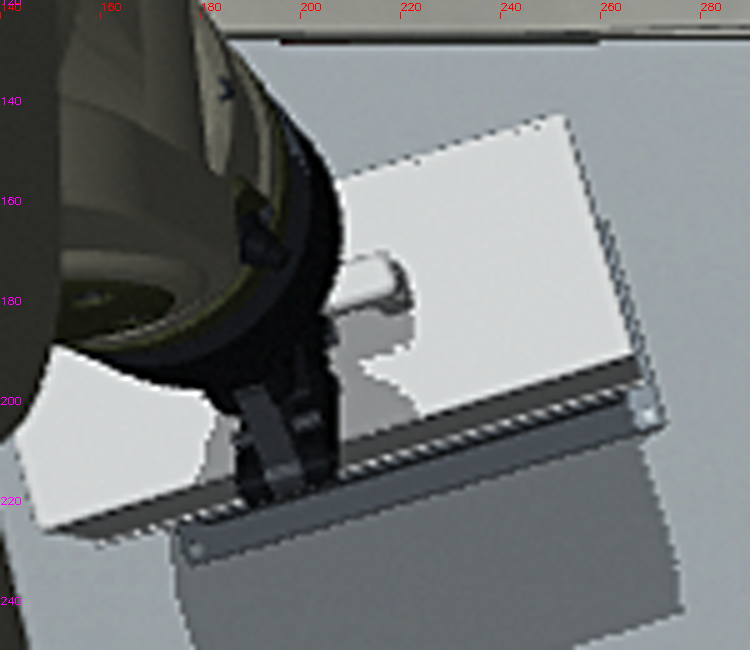

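{"op": "jog_arm", "data": {"deltas": [{"translation": [0, -0.02, 0], "jaw": 255, "delta_rot": [0, 0, 0.05]}, {"translation": [0, -0.035, 0], "jaw": 255, "delta_rot": [0, 0, 0.09]}, {"translation": [0.001, -0.04, 0], "jaw": 255, "delta_rot": [0, 0, 0.1]}, {"translation": [0.001, -0.04, 0], "jaw": 255, "delta_rot": [0, 0, 0.1]}, {"translation": [0.001, -0.04, 0], "jaw": 255, "delta_rot": [0, 0, 0.1]}, {"translation": [0.001, -0.04, 0], "jaw": 255, "delta_rot": [0, 0, 0.1]}, {"translation": [0.001, -0.04, 0], "jaw": 255, "delta_rot": [0, 0, 0.1]}, {"translation": [0.001, -0.04, 0], "jaw": 255, "delta_rot": [0, 0, 0.1]}]}}

```text
time_s: 6.8
tool_pos: [0.5193, -0.1372, 0.2978]
eef_rot: [[-0.868, 0.497, -0.002], [0.497, 0.868, 0.001], [0.002, -0.0, -1.0]]
wrist_force: [-0.4, 1.0, -2.3]
opening: 0.154
```

{"op": "jog_arm", "data": {"deltas": [{"translation": [0, -0.04, 0], "jaw": 255, "delta_rot": [0, 0, 0.1]}, {"translation": [0, -0.04, 0], "jaw": 255, "delta_rot": [0, 0, 0.1]}, {"translation": [0, -0.04, 0], "jaw": 255, "delta_rot": [0, 0, 0.1]}, {"translation": [0, -0.04, 0], "jaw": 255, "delta_rot": [0, 0, 0.1]}, {"translation": [0, -0.035, 0], "jaw": 255, "delta_rot": [0, 0, 0.09]}, {"translation": [0, -0.029, 0], "jaw": 255, "delta_rot": [0, 0, 0.034]}, {"translation": [0, 0, 0], "jaw": 255, "delta_rot": [0, 0, 0]}, {"translation": [0, 0, 0], "jaw": 255, "delta_rot": [0, 0, 0]}]}}

```text
time_s: 7.8
tool_pos: [0.5194, -0.3595, 0.2978]
eef_rot: [[-1.0, 0.0, -0.002], [0.0, 1.0, 0.002], [0.002, 0.002, -1.0]]
wrist_force: [0.2, -0.4, -2.2]
opening: 0.153
```

```bash
python3 - <<'E'
from h import *
s=snap("side","3");t=snap("top","3")
cv2.imwrite("pics/s3.png",s["color"][:,:,::-1]); cv2.imwrite("pics/t3.png",t["color"][:,:,::-1])
crop(t,160,140,130,110,6,"t3c"); crop(s,245,140,100,80,7,"s3c")
E
```

```text
(no output)
```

View pics/t3.png

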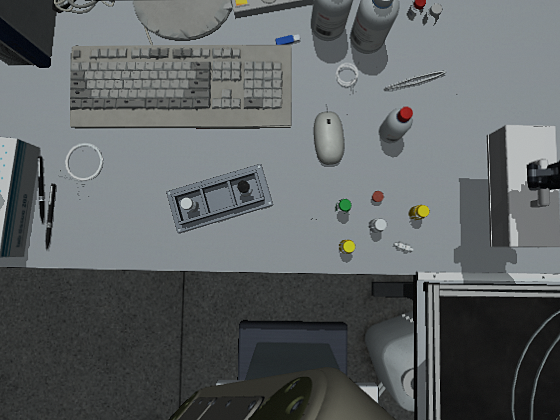

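View pics/s3.png

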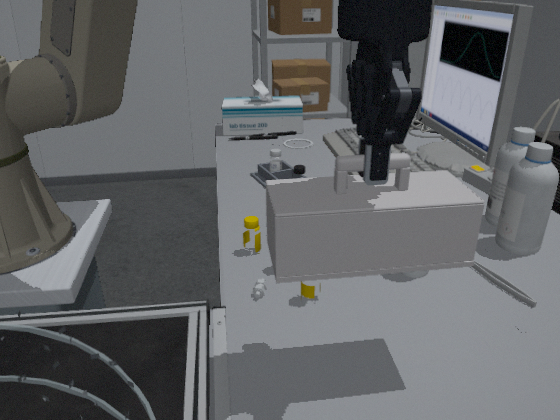

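View pics/t3c.png

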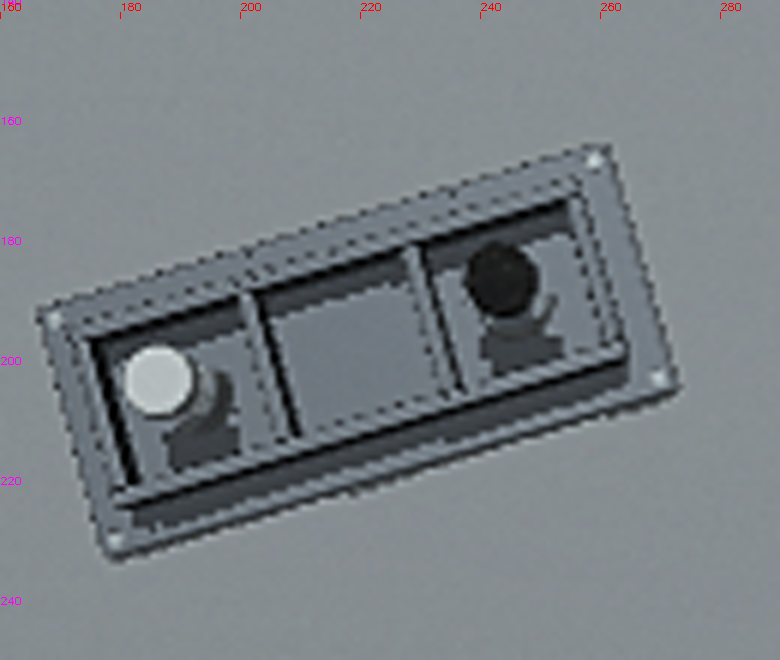

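View pics/s3c.png

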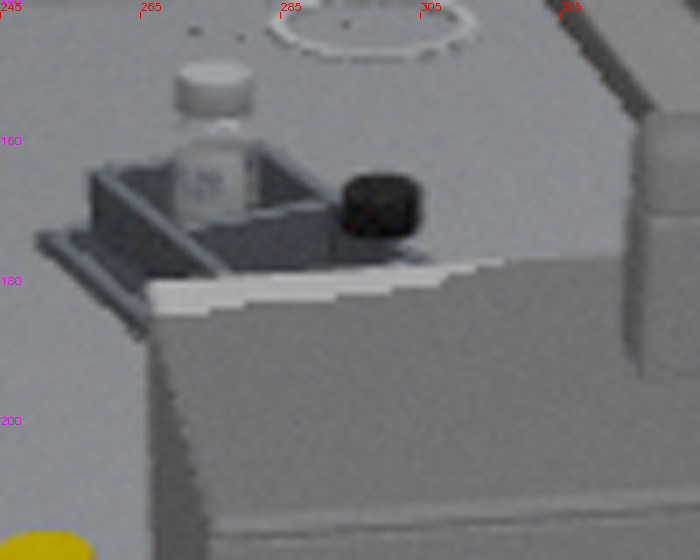

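```bash
python3 - <<'E'
from h import *
t0=load("top0");s0=load("side0")
print(atz(s0,(520,328),0))
print(proj(t0,[[.42,-.43,0],[.62,-.43,0],[.62,-.29,0],[.42,-.29,0]]))
im=t0["color"][130:280,420:555]; im=cv2.resize(im,None,fx=4,fy=4,interpolation=cv2.INTER_CUBIC)
cv2.imwrite("pics/t0r.png",im[:,:,::-1])
E
```

```text
[ 0.74122817 -0.33622052  0.        ]
[[512.13834603 248.73900092]
 [508.81302246 150.82816202]
 [441.1872982  149.56168886]
 [443.03220733 247.79010976]]
```

View pics/t0r.png

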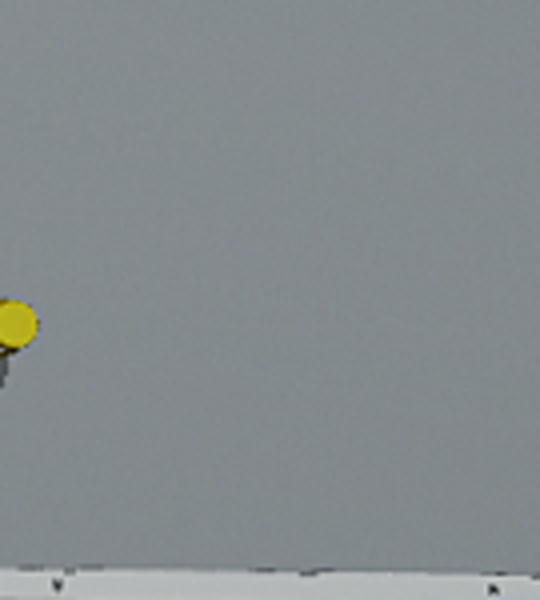

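The set-down area is bare desk. After the lift, the top view shows the middle cell (217,199) empty, with vials at (186,203) white and (243,187) black in the outer cells. I'm lowering the cover.

{"op": "jog_arm", "data": {"deltas": [{"translation": [0, 0, -0.02], "jaw": 255, "delta_rot": [0, 0, 0]}, {"translation": [0, 0, -0.04], "jaw": 255, "delta_rot": [0, 0, 0]}, {"translation": [0, 0, -0.04], "jaw": 255, "delta_rot": [0, 0, 0]}, {"translation": [0, 0, -0.02], "jaw": 255, "delta_rot": [0, 0, 0]}, {"translation": [0, 0, -0.012], "jaw": 255, "delta_rot": [0, 0, 0]}, {"translation": [0, 0, -0.006], "jaw": 255, "delta_rot": [0, 0, 0]}, {"translation": [0, 0, -0.004], "jaw": 255, "delta_rot": [0, 0, 0]}, {"translation": [0, 0, 0], "jaw": 255, "delta_rot": [0, 0, 0]}]}}

```text
time_s: 8.9
tool_pos: [0.52, -0.3603, 0.1575]
eef_rot: [[-1.0, -0.0, 0.001], [-0.0, 1.0, -0.001], [-0.001, -0.001, -1.0]]
wrist_force: [0.6, 0.4, -0.5]
opening: 0.152
```

{"op": "jog_arm", "data": {"deltas": [{"translation": [0, 0, -0.002], "jaw": 255, "delta_rot": [0, 0, 0]}, {"translation": [0, 0, -0.001], "jaw": 255, "delta_rot": [0, 0, 0]}, {"translation": [0, 0, 0], "jaw": 255, "delta_rot": [0, 0, 0]}]}}

```text
time_s: 9.28
tool_pos: [0.5197, -0.3601, 0.1539]
eef_rot: [[-1.0, -0.0, 0.0], [-0.0, 1.0, 0.0], [-0.0, 0.0, -1.0]]
wrist_force: [-0.1, 0.8, -2.0]
opening: 0.153
```

{"op": "jog_arm", "data": {"deltas": [{"translation": [0, 0, -0.001], "jaw": 255, "delta_rot": [0, 0, 0]}, {"translation": [0, 0, 0], "jaw": 255, "delta_rot": [0, 0, 0]}, {"translation": [0, 0, 0], "jaw": 255, "delta_rot": [0, 0, 0]}]}}

```text
time_s: 9.65
tool_pos: [0.5198, -0.3602, 0.1531]
eef_rot: [[-1.0, -0.0, 0.0], [-0.0, 1.0, -0.0], [-0.0, -0.0, -1.0]]
wrist_force: [-0.4, -0.3, -1.0]
opening: 0.151
```

```bash
python3 - <<'E'
from h import *
s=snap("side","4");crop(s,230,120,200,150,4,"s4")
from rig import *; print(read_state()["wrist_force"],read_state()["tool_pos"])
E
```

```text
[-0.62263649 -1.25985999 -1.12608757] [ 0.51986615 -0.36020465  0.15303132]
```

View pics/s4.png

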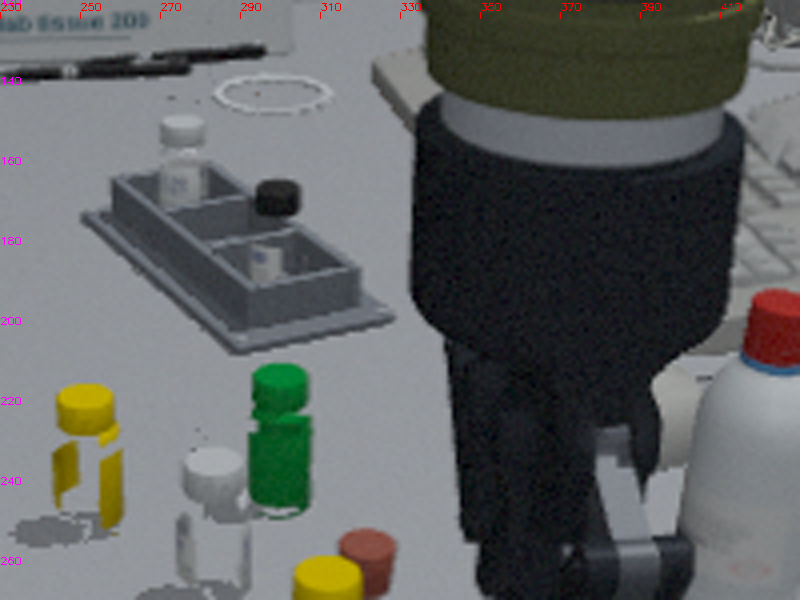

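The wrist force has fallen from about -2.2 N to -1 N, so the rim is just touching the desk. One more small step down, then open and rise.

{"op": "jog_arm", "data": {"deltas": [{"translation": [0, 0, -0.001], "jaw": 255, "delta_rot": [0, 0, 0]}, {"translation": [0, 0, 0], "jaw": 255, "delta_rot": [0, 0, 0]}, {"translation": [0, 0, 0], "jaw": 200, "delta_rot": [0, 0, 0]}, {"translation": [0, 0, 0], "jaw": 100, "delta_rot": [0, 0, 0]}, {"translation": [0, 0, 0], "jaw": 0, "delta_rot": [0, 0, 0]}, {"translation": [0, 0, 0], "jaw": 0, "delta_rot": [0, 0, 0]}, {"translation": [0, 0, 0], "jaw": 0, "delta_rot": [0, 0, 0]}, {"translation": [0, 0, 0], "jaw": 0, "delta_rot": [0, 0, 0]}]}}

```text
time_s: 10.7
tool_pos: [0.5198, -0.3601, 0.1519]
eef_rot: [[-1.0, -0.0, 0.0], [-0.0, 1.0, 0.0], [-0.0, 0.0, -1.0]]
wrist_force: [-0.9, -0.3, 0.5]
opening: 0.998
```

{"op": "jog_arm", "data": {"deltas": [{"translation": [0, 0, 0.015], "jaw": 0, "delta_rot": [0, 0, 0]}, {"translation": [0, 0, 0.03], "jaw": 0, "delta_rot": [0, 0, 0]}, {"translation": [0, 0, 0.04], "jaw": 0, "delta_rot": [0, 0, 0]}, {"translation": [0, 0.04, 0.01], "jaw": 0, "delta_rot": [0, 0, 0]}, {"translation": [0, 0.04, 0], "jaw": 0, "delta_rot": [0, 0, 0]}, {"translation": [-0.02, 0.04, 0], "jaw": 0, "delta_rot": [0, 0, 0]}, {"translation": [-0.017, 0.04, 0], "jaw": 0, "delta_rot": [0, 0, 0]}, {"translation": [-0.02, 0.047, 0], "jaw": 0, "delta_rot": [0, 0, 0]}]}}

```text
time_s: 11.7
tool_pos: [0.4625, -0.1522, 0.2482]
eef_rot: [[-1.0, 0.0, 0.002], [0.0, 1.0, -0.001], [-0.002, -0.001, -1.0]]
wrist_force: [1.0, 0.6, 0.7]
opening: 1.003
```

{"op": "jog_arm", "data": {"deltas": [{"translation": [0, 0, 0], "jaw": 0, "delta_rot": [0, 0, 0]}, {"translation": [0, 0, 0], "jaw": 0, "delta_rot": [0, 0, 0]}]}}

```text
time_s: 11.95
tool_pos: [0.4635, -0.1535, 0.2482]
eef_rot: [[-1.0, -0.001, 0.002], [-0.001, 1.0, -0.001], [-0.002, -0.001, -1.0]]
wrist_force: [0.5, -0.3, -0.5]
opening: 0.999
```

```bash
python3 - <<'E'
from h import *
s=snap("side","5");t=snap("top","5")
cv2.imwrite("pics/s5.png",s["color"][:,:,::-1]); cv2.imwrite("pics/t5.png",t["color"][:,:,::-1])
E
```

```text
(no output)
```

View pics/t5.png

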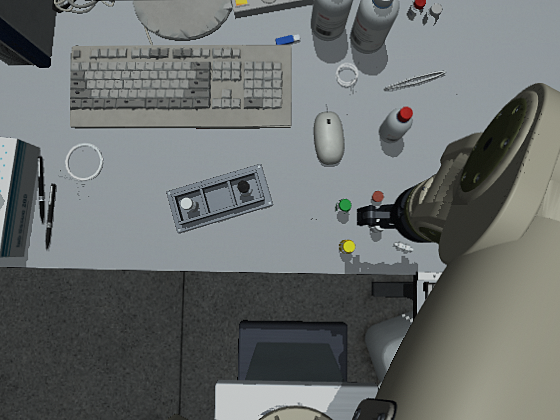

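View pics/s5.png

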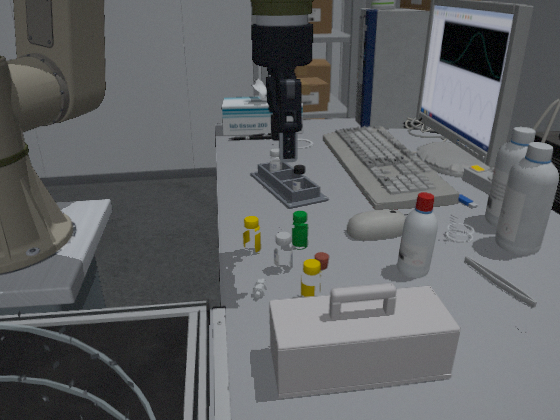

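The top and side views show the cover standing flat with its handle up at side (362,340). The loose white-capped vial is untouched at side (284,250). Next I'm fitting the crate pose and the empty middle cell.

```bash
python3 - <<'E'
from h import *
t=load("top5");s=load("side5")
tp={(1,1):(166.7,192),(1,-1):(261.2,164.5),(-1,-1):(272.8,205),(-1,1):(179.2,233)}
sp={(-1,-1):(290,207.5),(-1,1):(250.8,173.8),(1,-1):(328.5,199.3)}
def mk(sets):
  def f(p):
    x,y,a,h=p; R=np.array([[np.cos(a),-np.sin(a)],[np.sin(a),np.cos(a)]]); r=[]
    for c,d in sets:
        for k,v in d.items():
            q=R@[k[0]*.044,k[1]*.1]; r+=list(proj(c,[x+q[0],y+q[1],h])[0]-v)
    return np.array(r)
  return f
for S in ([(t,tp),(s,sp)],):
    r=least_squares(mk(S),[.51,.157,.3,.004]); x,y,a,h=r.x; print(x,y,np.degrees(a),h,r.fun.round(1))
# cells: fixed z=.005 top-only
f=mk([(t,tp)]); r2=least_squares(lambda p:f([*p,.005]),[.51,.157,.3]); print(r2.x[:2],np.degrees(r2.x[2]),r2.fun.round(1))
im=cv2.resize(t["color"][140:250,160:290,::-1],None,fx=6,fy=6,interpolation=cv2.INTER_CUBIC)
ims=cv2.resize(s["color"][140:220,240:340,::-1],None,fx=7,fy=7,interpolation=cv2.INTER_CUBIC)
R=np.array([[np.cos(a),-np.sin(a)],[np.sin(a),np.cos(a)]])
for z in (.006,.028):
  for cy in(-.056,0,.056):
    q=np.array([[*(np.array([x,y])+R@[i*.025,cy+j*.025]),z] for i,j in((1,1),(1,-1),(-1,-1),(-1,1))])
    for I,c,o,sc in((im,t,(160,140),6),(ims,s,(240,140),7)):
      cv2.polylines(I,[np.int32(np.round((proj(c,q)-o+.5)*sc))],True,(0,0,255) if z>.01 else (0,255,0),1)
cv2.imwrite("pics/t5fit.png",im);cv2.imwrite("pics/s5fit.png",ims)
for n,a1,b1 in(("whitevial",(186.3,203.2),None),):
    print(atz(t,a1,.064))
print("black",atz(t,(243.5,186.5),.064))
E
```

```text
0.5130546176575272 0.15912318152662522 17.686029433861588 0.0034375167996537987 [ 0.  -0.7  0.1 -1.4  0.9 -0.6 -1.  -0.  -1.4  0.6 -1.7 -0.2  0.3  0.3]
[0.51150571 0.1588281 ] 17.576673963053167 [-0.1 -0.1  0.3 -0.8  1.   0.2 -1.2  0.7]
[0.49534964 0.21309324 0.064     ]
black [0.52870136 0.1060616  0.064     ]
```

View pics/t5fit.png

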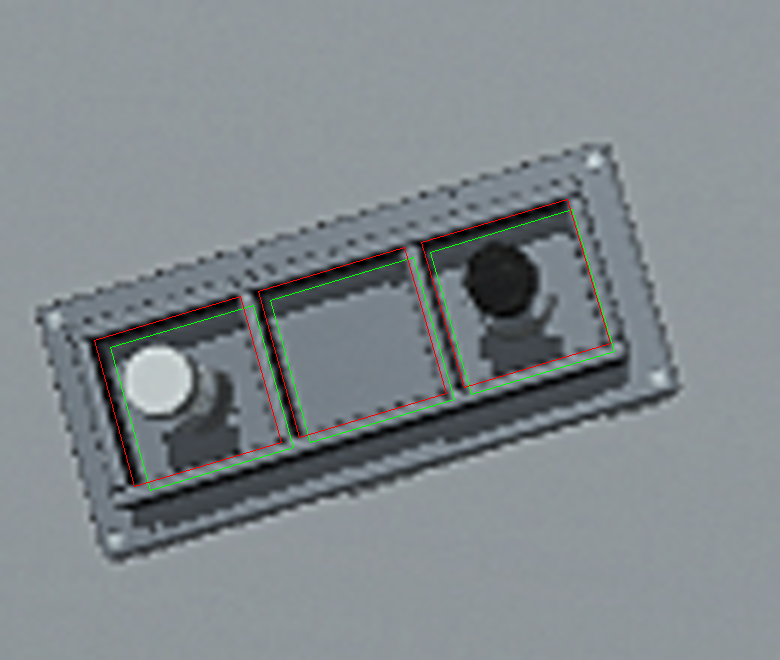

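View pics/s5fit.png

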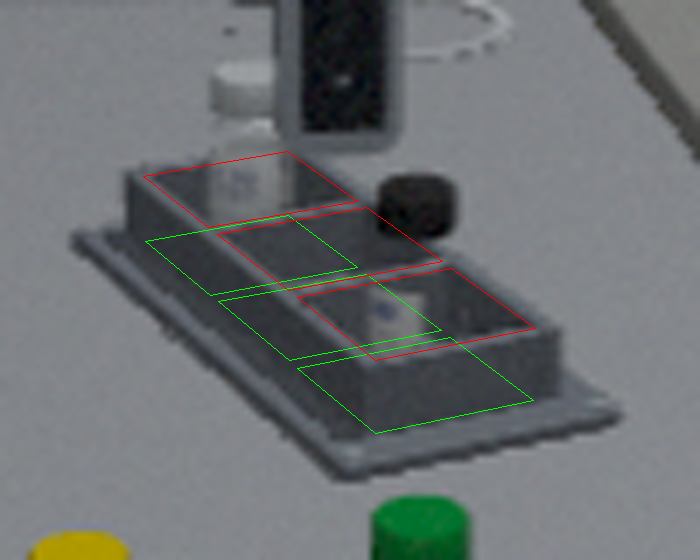

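The fitted cell overlay lies on the middle cell within about 1–2 mm. Its centre is about (0.5125, 0.159) with yaw 17.6°.

Candidates for the vial, by top-view pixels:
- White cap (380,225)
- Green (345,205)
- Yellow (423,211) and yellow (349,246)
- Black- and white-capped vials already in the crate
- Stopper (378,196) and fitting (403,246)

The white-capped clear one fits: it is 59 mm tall by triangulation, and the stopper and fitting are 58–69 mm from it. The enlarged crops above confirm it. I'm descending on it.

{"op": "jog_arm", "data": {"deltas": [{"translation": [0, 0, -0.03], "jaw": 60, "delta_rot": [0, 0, 0]}, {"translation": [0, 0, -0.04], "jaw": 60, "delta_rot": [0, 0, 0]}, {"translation": [0, 0, -0.03], "jaw": 60, "delta_rot": [0, 0, 0]}, {"translation": [0, 0, -0.02], "jaw": 60, "delta_rot": [0, 0, 0]}, {"translation": [0, 0, 0], "jaw": 60, "delta_rot": [0, 0, 0]}, {"translation": [0, 0, 0], "jaw": 60, "delta_rot": [0, 0, 0]}], "squeeze": 25}}

```text
time_s: 12.8
tool_pos: [0.4635, -0.154, 0.1275]
eef_rot: [[-1.0, 0.001, 0.001], [0.001, 1.0, -0.0], [-0.001, -0.0, -1.0]]
wrist_force: [0.1, 0.5, 1.0]
opening: 0.764
```

```bash
python3 - <<'E'
from h import *
s=snap("side","6");crop(s,220,150,130,140,4,"s6")
t=snap("top","6");crop(t,325,180,110,80,6,"t6")
E
```

```text
(no output)
```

View pics/s6.png

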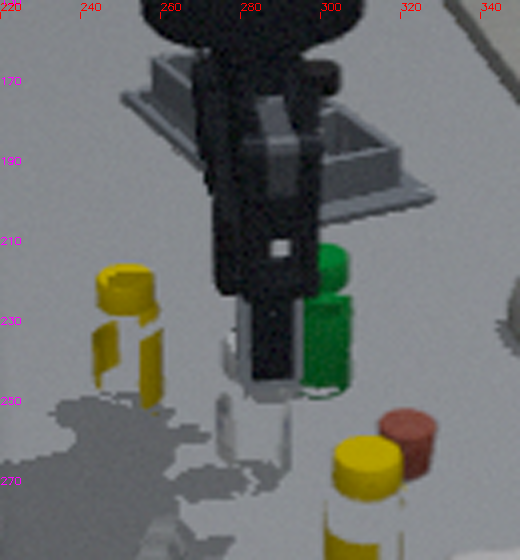

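View pics/t6.png

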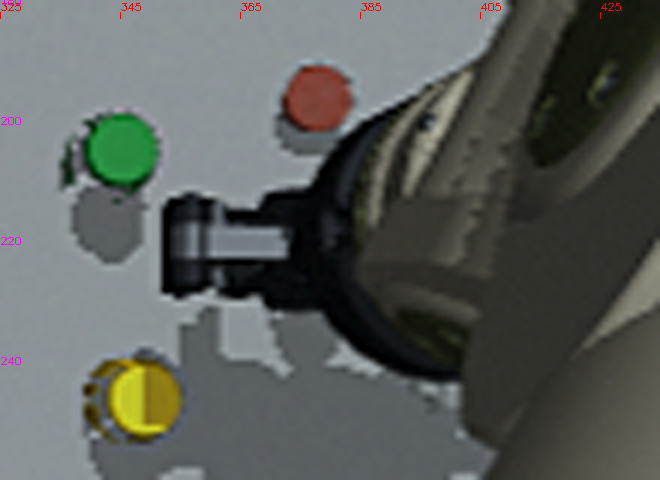

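```bash
python3 - <<'E'
from h import *
s=load("side6")
print(proj(s,[[.4635,-.154-.034,.0545+.01],[.4635,-.154-.034,.0545],[.4635,-.154-.048,.0545],[.4635,-.153,.058],[.4635,-.153,0.]]))
E
```

```text
[[286.9348324  243.53990952]
 [286.95412515 249.77184575]
 [288.4364765  254.91790973]
 [283.46356095 235.60010789]
 [283.68925734 269.25909869]]
```

The finger's projection (288,247) agrees with the picture and the vial axis lies on the jaw axis. I'm descending the rest and closing gently.

{"op": "jog_arm", "data": {"deltas": [{"translation": [0, 0, -0.015], "jaw": 60, "delta_rot": [0, 0, 0]}, {"translation": [0, 0, -0.014], "jaw": 60, "delta_rot": [0, 0, 0]}, {"translation": [0, 0, 0], "jaw": 60, "delta_rot": [0, 0, 0]}, {"translation": [0, 0, 0], "jaw": 110, "delta_rot": [0, 0, 0]}, {"translation": [0, 0, 0], "jaw": 140, "delta_rot": [0, 0, 0]}, {"translation": [0, 0, 0], "jaw": 155, "delta_rot": [0, 0, 0]}, {"translation": [0, 0, 0], "jaw": 165, "delta_rot": [0, 0, 0]}, {"translation": [0, 0, 0], "jaw": 175, "delta_rot": [0, 0, 0]}], "squeeze": 25}}

```text
time_s: 13.9
tool_pos: [0.4629, -0.1531, 0.0981]
eef_rot: [[-1.0, -0.0, 0.0], [-0.0, 1.0, -0.0], [-0.0, -0.0, -1.0]]
wrist_force: [0.3, 0.6, 0.3]
opening: 0.315
```

{"op": "jog_arm", "data": {"deltas": [{"translation": [0, 0, 0], "jaw": 190, "delta_rot": [0, 0, 0]}, {"translation": [0, 0, 0], "jaw": 220, "delta_rot": [0, 0, 0]}, {"translation": [0, 0, 0], "jaw": 220, "delta_rot": [0, 0, 0]}, {"translation": [0, 0, 0], "jaw": 220, "delta_rot": [0, 0, 0]}]}}

```text
time_s: 14.4
tool_pos: [0.4629, -0.1531, 0.0982]
eef_rot: [[-1.0, -0.0, 0.0], [-0.0, 1.0, -0.0], [-0.0, -0.0, -1.0]]
wrist_force: [0.1, 1.2, 5.2]
opening: 0.305
```

{"op": "jog_arm", "data": {"deltas": [{"translation": [0, 0, 0.01], "jaw": 220, "delta_rot": [0, 0, 0]}, {"translation": [0, 0, 0.02], "jaw": 220, "delta_rot": [0, 0, 0]}, {"translation": [0, 0, 0.03], "jaw": 220, "delta_rot": [0, 0, 0]}, {"translation": [0, 0, 0.03], "jaw": 220, "delta_rot": [0, 0, 0]}, {"translation": [0, 0, 0.03], "jaw": 220, "delta_rot": [0, 0, 0]}, {"translation": [0, 0, 0.01], "jaw": 220, "delta_rot": [0, 0, 0]}, {"translation": [0, 0, 0], "jaw": 220, "delta_rot": [0, 0, 0]}]}}

```text
time_s: 15.28
tool_pos: [0.4629, -0.1532, 0.2281]
eef_rot: [[-1.0, -0.0, 0.001], [-0.0, 1.0, -0.0], [-0.001, -0.0, -1.0]]
wrist_force: [0.1, 0.5, -0.6]
opening: 0.31
```

```bash
python3 - <<'E'
from h import *
s=snap("side","7");crop(s,220,80,130,140,4,"s7")
E
```

```text
(no output)
```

View pics/s7.png

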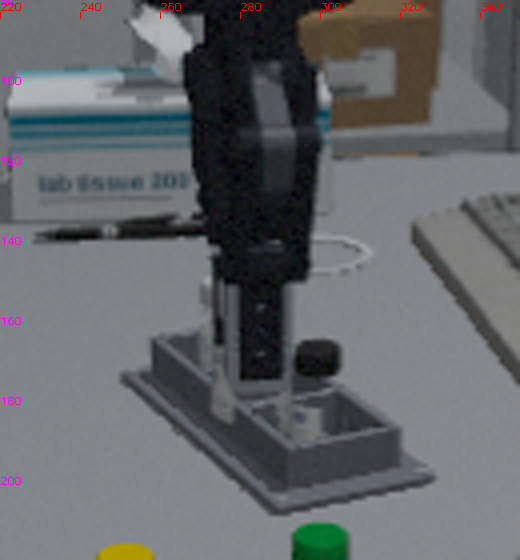

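The vial was lifted upright: its glass is visible below the pads at side (275–293, 170–187). I'm carrying it above the crate while turning the jaws to the crate's x.

{"op": "jog_arm", "data": {"deltas": [{"translation": [0.003, 0.015, 0], "jaw": 220, "delta_rot": [0, 0, -0.06]}, {"translation": [0.004, 0.025, 0], "jaw": 220, "delta_rot": [0, 0, -0.1]}, {"translation": [0.004, 0.025, 0], "jaw": 220, "delta_rot": [0, 0, -0.1]}, {"translation": [0.004, 0.025, 0], "jaw": 220, "delta_rot": [0, 0, -0.1]}, {"translation": [0.004, 0.025, 0], "jaw": 220, "delta_rot": [0, 0, -0.1]}, {"translation": [0.004, 0.025, 0], "jaw": 220, "delta_rot": [0, 0, -0.1]}, {"translation": [0.004, 0.025, 0], "jaw": 220, "delta_rot": [0, 0, -0.1]}, {"translation": [0.004, 0.025, 0], "jaw": 220, "delta_rot": [0, 0, -0.1]}]}}

```text
time_s: 16.32
tool_pos: [0.493, 0.0378, 0.2261]
eef_rot: [[-0.723, 0.691, -0.003], [0.691, 0.723, 0.0], [0.002, -0.002, -1.0]]
wrist_force: [0.0, -0.5, 0.0]
opening: 0.307
```

{"op": "jog_arm", "data": {"deltas": [{"translation": [0.004, 0.025, 0], "jaw": 220, "delta_rot": [0, 0, -0.1]}, {"translation": [0.004, 0.025, 0], "jaw": 220, "delta_rot": [0, 0, -0.1]}, {"translation": [0.004, 0.025, 0], "jaw": 220, "delta_rot": [0, 0, -0.1]}, {"translation": [0.004, 0.025, 0], "jaw": 220, "delta_rot": [0, 0, -0.1]}, {"translation": [0.0025, 0.022, 0], "jaw": 220, "delta_rot": [0, 0, -0.1]}, {"translation": [0, 0, 0], "jaw": 220, "delta_rot": [0, 0, 0]}, {"translation": [0, 0, 0], "jaw": 220, "delta_rot": [0, 0, 0]}]}}

```text
time_s: 17.2
tool_pos: [0.5116, 0.1585, 0.2268]
eef_rot: [[-0.307, 0.952, -0.002], [0.952, 0.307, -0.001], [0.0, -0.002, -1.0]]
wrist_force: [-1.0, -0.7, -0.1]
opening: 0.305
```

```bash
python3 - <<'E'
from h import *
s=snap("side","8");crop(s,220,60,130,150,4,"s8")
t=snap("top","8");crop(t,150,140,140,110,5,"t8")
E
```

```text
(no output)
```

View pics/s8.png

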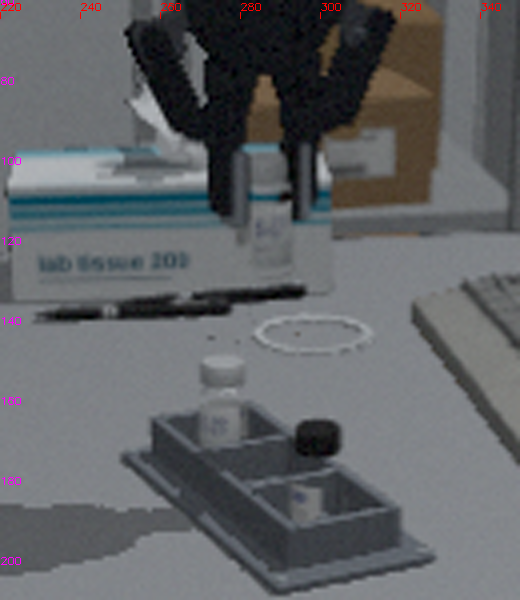

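View pics/t8.png

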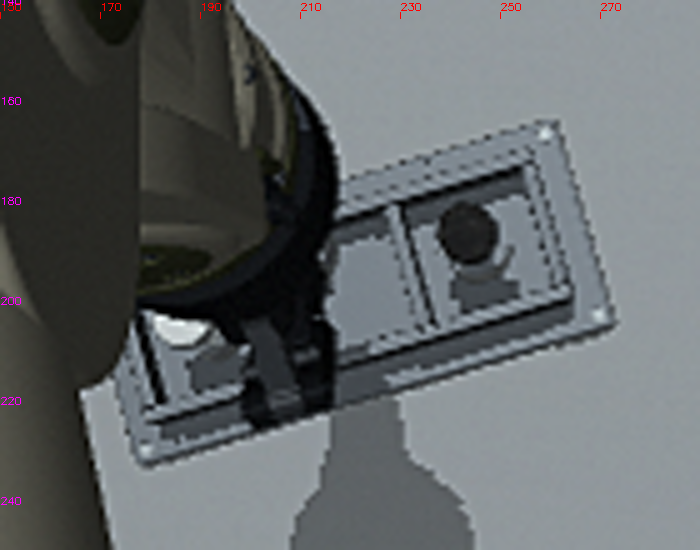

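```bash
python3 - <<'E'
from h import *
s=load("side8")
print(proj(s,[[.5116,.1585,.1288],[.5116,.1585,.1868],[.5116,.1585,.006]]))
crop(s,270,90,36,46,14,"s8z")
E
```

```text
[[285.47468988 127.86977289]
 [285.33241796  98.96582322]
 [285.73938381 184.75619358]]
```

View pics/s8z.png

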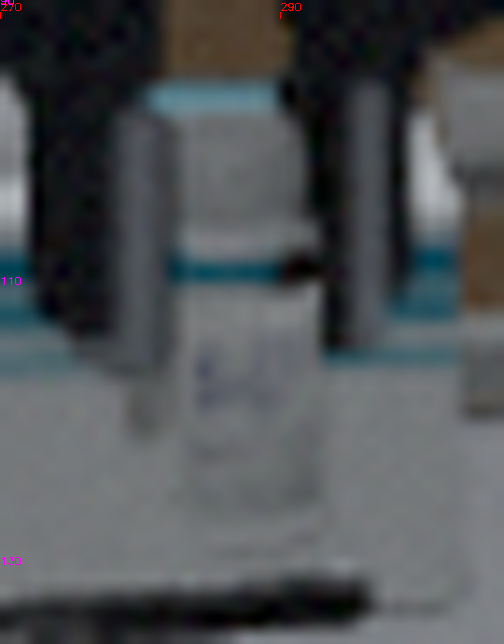

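The vial hangs upright (cap centre (287,99), glass bottom about (287,129)), and it shares a bias of about 1.5 px with the crate, so their relative alignment holds. I'm lowering it into the middle cell.

{"op": "jog_arm", "data": {"deltas": [{"translation": [0.001, 0.0005, -0.02], "jaw": 220, "delta_rot": [0, 0, 0]}, {"translation": [0, 0, -0.03], "jaw": 220, "delta_rot": [0, 0, 0]}, {"translation": [0, 0, -0.025], "jaw": 220, "delta_rot": [0, 0, 0]}, {"translation": [0, 0, -0.015], "jaw": 220, "delta_rot": [0, 0, 0]}, {"translation": [0, 0, 0], "jaw": 220, "delta_rot": [0, 0, 0]}, {"translation": [0, 0, 0], "jaw": 220, "delta_rot": [0, 0, 0]}]}}

```text
time_s: 18.05
tool_pos: [0.5139, 0.1593, 0.1388]
eef_rot: [[-0.306, 0.952, 0.002], [0.952, 0.306, 0.0], [-0.0, 0.001, -1.0]]
wrist_force: [0.4, -0.8, 0.5]
opening: 0.306
```

```bash
python3 - <<'E'
from h import *
s=snap("side","9");crop(s,240,90,100,120,5,"s9")
E
```

```text
(no output)
```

View pics/s9.png

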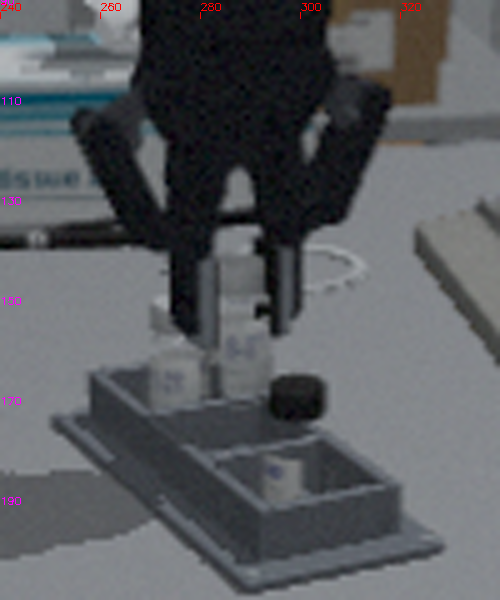

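{"op": "jog_arm", "data": {"deltas": [{"translation": [0, 0, -0.015], "jaw": 220, "delta_rot": [0, 0, 0]}, {"translation": [0, 0, -0.01], "jaw": 220, "delta_rot": [0, 0, 0]}, {"translation": [0, 0, -0.004], "jaw": 220, "delta_rot": [0, 0, 0]}, {"translation": [0, 0, 0], "jaw": 220, "delta_rot": [0, 0, 0]}, {"translation": [0, 0, 0], "jaw": 220, "delta_rot": [0, 0, 0]}]}}

```text
time_s: 18.73
tool_pos: [0.5134, 0.1594, 0.1091]
eef_rot: [[-0.306, 0.952, 0.0], [0.952, 0.306, 0.0], [-0.0, 0.0, -1.0]]
wrist_force: [-0.0, 0.4, -0.4]
opening: 0.307
```

{"op": "jog_arm", "data": {"deltas": [{"translation": [0, 0, -0.0015], "jaw": 220, "delta_rot": [0, 0, 0]}, {"translation": [0, 0, 0], "jaw": 220, "delta_rot": [0, 0, 0]}]}}

```text
time_s: 18.98
tool_pos: [0.5133, 0.1594, 0.1075]
eef_rot: [[-0.306, 0.952, 0.0], [0.952, 0.306, 0.0], [-0.0, 0.0, -1.0]]
wrist_force: [0.2, -0.3, -0.0]
opening: 0.309
```

{"op": "jog_arm", "data": {"deltas": [{"translation": [0, 0, -0.002], "jaw": 220, "delta_rot": [0, 0, 0]}, {"translation": [0, 0, 0], "jaw": 220, "delta_rot": [0, 0, 0]}, {"translation": [0, 0, 0], "jaw": 220, "delta_rot": [0, 0, 0]}]}}

```text
time_s: 19.35
tool_pos: [0.5132, 0.1594, 0.1054]
eef_rot: [[-0.306, 0.952, 0.0], [0.952, 0.306, 0.0], [-0.0, 0.0, -1.0]]
wrist_force: [0.4, -0.0, -0.7]
opening: 0.311
```

{"op": "jog_arm", "data": {"deltas": [{"translation": [0, 0, -0.001], "jaw": 220, "delta_rot": [0, 0, 0]}, {"translation": [0, 0, 0], "jaw": 220, "delta_rot": [0, 0, 0]}, {"translation": [0, 0, 0], "jaw": 220, "delta_rot": [0, 0, 0]}]}}

```text
time_s: 19.73
tool_pos: [0.5133, 0.1594, 0.1044]
eef_rot: [[-0.306, 0.952, 0.0], [0.952, 0.306, 0.0], [0.0, 0.0, -1.0]]
wrist_force: [-0.0, 0.8, -0.3]
opening: 0.311
```

{"op": "jog_arm", "data": {"deltas": [{"translation": [0, 0, -0.0005], "jaw": 220, "delta_rot": [0, 0, 0]}, {"translation": [0, 0, 0], "jaw": 220, "delta_rot": [0, 0, 0]}, {"translation": [0, 0, 0], "jaw": 220, "delta_rot": [0, 0, 0]}]}}

```text
time_s: 20.1
tool_pos: [0.5133, 0.1594, 0.1042]
eef_rot: [[-0.306, 0.952, 0.0], [0.952, 0.306, 0.0], [-0.0, 0.0, -1.0]]
wrist_force: [-1.3, -0.1, 3.6]
opening: 0.309
```

{"op": "jog_arm", "data": {"deltas": [{"translation": [0, 0, -0.0005], "jaw": 220, "delta_rot": [0, 0, 0]}, {"translation": [0, 0, 0], "jaw": 220, "delta_rot": [0, 0, 0]}, {"translation": [0, 0, 0], "jaw": 220, "delta_rot": [0, 0, 0]}]}}

```text
time_s: 20.48
tool_pos: [0.5134, 0.1594, 0.1041]
eef_rot: [[-0.306, 0.952, 0.001], [0.952, 0.306, 0.0], [-0.0, 0.001, -1.0]]
wrist_force: [-1.7, -0.0, 7.5]
opening: 0.31
```

```bash
python3 - <<'E'
from h import *
s=snap("side","10");crop(s,250,110,80,90,7,"s10")
t=snap("top","10");crop(t,160,140,130,110,6,"t10")
E
```

```text
(no output)
```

View pics/s10.png

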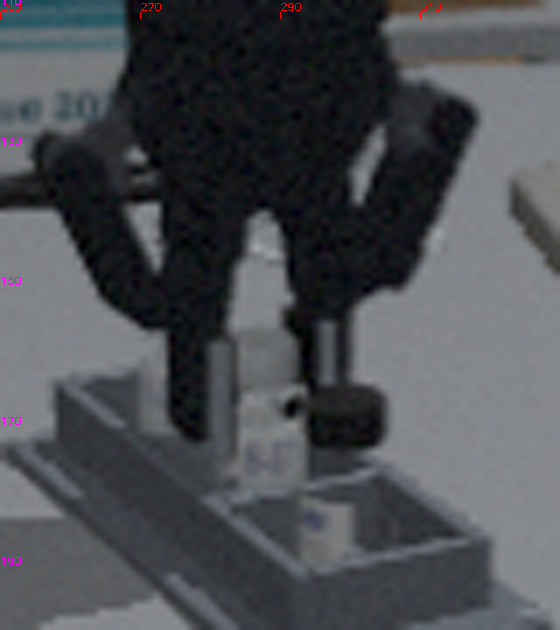

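View pics/t10.png

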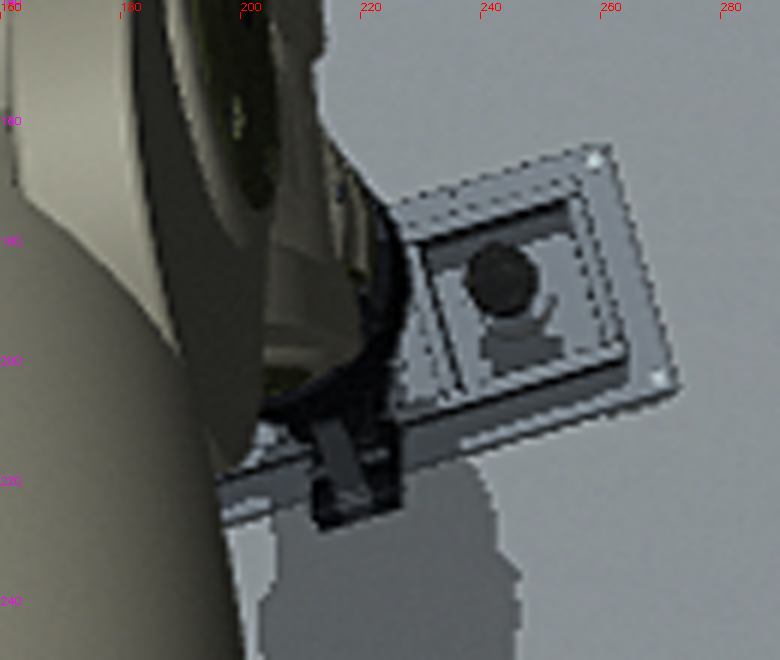

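The vial touches down with TCP z at 0.104, matching the cell floor at 6 mm. It is upright in the middle cell at side (288,172). I'm easing the pressure, then releasing slowly.

{"op": "jog_arm", "data": {"deltas": [{"translation": [0, 0, 0.0007], "jaw": 220, "delta_rot": [0, 0, 0]}, {"translation": [0, 0, 0], "jaw": 220, "delta_rot": [0, 0, 0]}, {"translation": [0, 0, 0], "jaw": 174, "delta_rot": [0, 0, 0]}, {"translation": [0, 0, 0], "jaw": 168, "delta_rot": [0, 0, 0]}, {"translation": [0, 0, 0], "jaw": 160, "delta_rot": [0, 0, 0]}, {"translation": [0, 0, 0], "jaw": 140, "delta_rot": [0, 0, 0]}, {"translation": [0, 0, 0], "jaw": 110, "delta_rot": [0, 0, 0]}, {"translation": [0, 0, 0], "jaw": 80, "delta_rot": [0, 0, 0]}]}}

```text
time_s: 21.58
tool_pos: [0.5133, 0.1594, 0.1041]
eef_rot: [[-0.306, 0.952, 0.0], [0.952, 0.306, 0.0], [-0.0, 0.0, -1.0]]
wrist_force: [-0.2, -0.2, 0.2]
opening: 0.69
```

{"op": "jog_arm", "data": {"deltas": [{"translation": [0, 0, 0], "jaw": 40, "delta_rot": [0, 0, 0]}, {"translation": [0, 0, 0], "jaw": 40, "delta_rot": [0, 0, 0]}, {"translation": [0, 0, 0.01], "jaw": 40, "delta_rot": [0, 0, 0]}, {"translation": [0, 0, 0.02], "jaw": 40, "delta_rot": [0, 0, 0]}, {"translation": [0, 0, 0.04], "jaw": 40, "delta_rot": [0, 0, 0]}, {"translation": [0, 0, 0.04], "jaw": 40, "delta_rot": [0, 0, 0]}, {"translation": [0, 0, 0.04], "jaw": 40, "delta_rot": [0, 0, 0]}, {"translation": [0, 0, 0.02], "jaw": 40, "delta_rot": [0, 0, 0]}]}}

```text
time_s: 22.58
tool_pos: [0.514, 0.1595, 0.2776]
eef_rot: [[-0.306, 0.952, 0.004], [0.952, 0.306, 0.001], [-0.001, 0.004, -1.0]]
wrist_force: [-1.0, 0.2, -0.1]
opening: 0.841
```

{"op": "jog_arm", "data": {"deltas": [{"translation": [-0.02, -0.03, 0], "jaw": 0, "delta_rot": [0, 0, 0]}, {"translation": [-0.02, -0.04, 0], "jaw": 0, "delta_rot": [0, 0, 0]}, {"translation": [-0.02, -0.04, 0], "jaw": 0, "delta_rot": [0, 0, 0]}, {"translation": [-0.02, -0.04, 0], "jaw": 0, "delta_rot": [0, 0, 0]}, {"translation": [0, -0.04, 0], "jaw": 0, "delta_rot": [0, 0, 0]}, {"translation": [0, -0.04, 0], "jaw": 0, "delta_rot": [0, 0, 0]}, {"translation": [0, 0, 0], "jaw": 0, "delta_rot": [0, 0, 0]}, {"translation": [0, 0, 0], "jaw": 0, "delta_rot": [0, 0, 0]}]}}

```text
time_s: 23.58
tool_pos: [0.4331, -0.0703, 0.2745]
eef_rot: [[-0.305, 0.952, 0.0], [0.952, 0.305, 0.0], [0.0, 0.0, -1.0]]
wrist_force: [0.1, 0.3, 0.6]
opening: 1.002
```

```bash
python3 - <<'E'
from h import *
s=snap("side","11");t=snap("top","11")
cv2.imwrite("pics/s11.png",s["color"][:,:,::-1]); cv2.imwrite("pics/t11.png",t["color"][:,:,::-1])
crop(t,160,140,130,110,6,"t11c"); crop(s,240,130,100,90,7,"s11c")
E
```

```text
(no output)
```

View pics/t11.png

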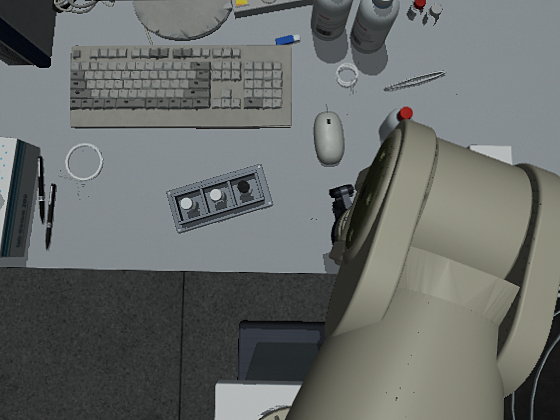

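View pics/s11c.png

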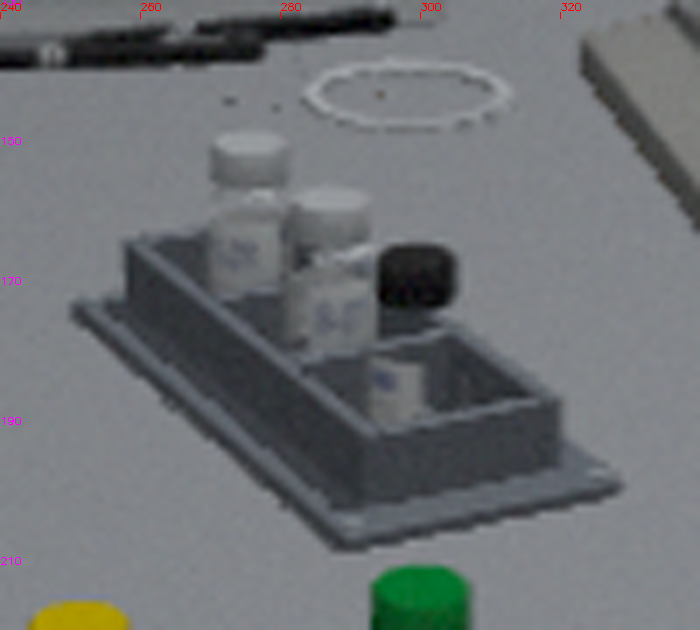

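View pics/t11c.png

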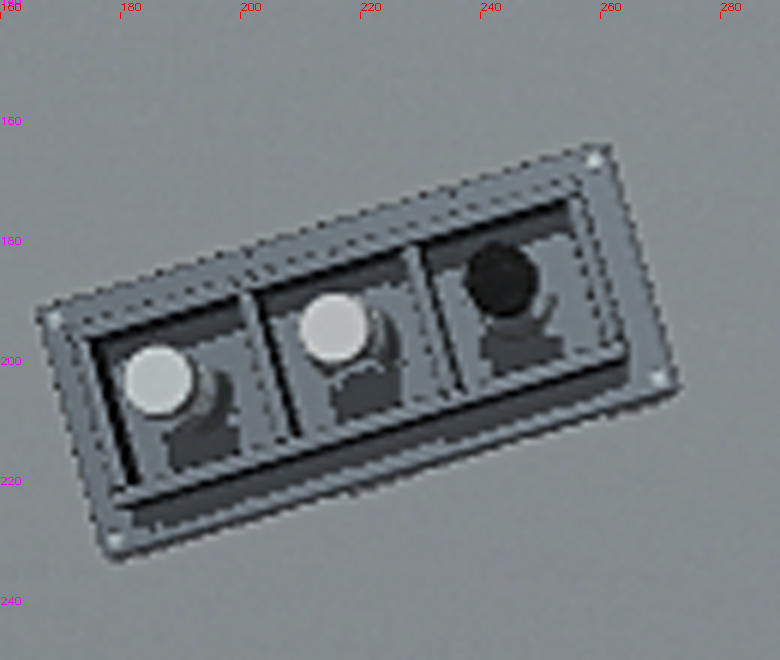

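View pics/s11.png

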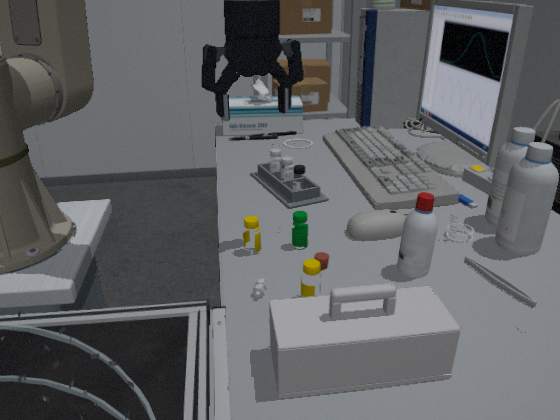

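The vial stands upright in the middle cell (top (215,195), side (287,172)). The cover is flat with its handle up, the neighbours are undisturbed, and the arm is clear and still. I'm handing in.

```bash
python3 - <<'E'
from rig import *
s=read_state(); print(s["time_s"],abs(s["qd"]).max() if hasattr(s["qd"],"max") else s["qd"])
print(hand_in())
E
```

```text
23.675 0.5308211529943938
the job is handed in; nothing more can be done
None
```

I lifted the cover off by its handle and set it flat on the bare desk at about (0.52, -0.36), handle up and long side along x. I then carried the loose white-capped vial upright into the empty middle cell. The job was handed in at 23.7 s of the 64 s allowed; no verdict was reported.

**Last checks:**
- Both camera views show the vial upright in the middle cell. It touched down at the expected 6 mm floor height.
- The cover is flat and clear of the crate, and nothing else has visibly moved. In the last top view the arm hid part of that area, so the cover and the loose objects near it were confirmed there only from the side.
- The gripper is open, well above everything and touching nothing.

**Disagreements:**
- The side camera reads about 1.5 px (2–3 mm) to one side at the crate, for the crate and the held vial alike, so their relative alignment was unaffected.
- The wrist force peaked at about 7.5 N when the vial touched the cell floor, and I eased it off before opening the fingers.
- One vial already in the crate has a black cap, not a white one.

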